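File the colour-coded chopping boards in their rack

TASK

The four washed chopping boards have dried in the draining rack with the white tray: move the row over to the storage rack in the order its coloured guides give, each board upright and centred in the slot with guides of its own colour, standing fully down on the rack's rails with its hand hole at the top. They are kept apart for hygiene, so do not let one board knock against another or tip over, and leave the spice jar between the racks and the green cup beside them where they are.

Things in the scene. Friction and masses are not known exactly. Their poses are not given: they have to be found in the camera images.
- red_center (a point): Centre, half-way up, of the red chopping board (raw meat), about 0.28 kg, loose, standing on edge: x its length 165 mm, y its thickness 12 mm, z (up) its height 110 mm. Grip it across y by the solid top bar, 25 to 55 mm above this point (hand hole below it). Starts in the draining rack: slots 66 mm apart, lower edge 20 mm above the worktop, wire guides to 58 mm above that edge.
- blue_center (a point): Centre, half-way up, of the blue chopping board (raw fish), about 0.28 kg, loose, standing on edge: x its length 165 mm, y its thickness 12 mm, z (up) its height 110 mm. Grip it across y by the solid top bar, 25 to 55 mm above this point (hand hole below it). Starts in the draining rack: slots 66 mm apart, lower edge 20 mm above the worktop, wire guides to 58 mm above that edge.
- green_center (a point): Centre, half-way up, of the green chopping board (salad and fruit), about 0.28 kg, loose, standing on edge: x its length 165 mm, y its thickness 12 mm, z (up) its height 110 mm. Grip it across y by the solid top bar, 25 to 55 mm above this point (hand hole below it). Starts in the draining rack: slots 66 mm apart, lower edge 20 mm above the worktop, wire guides to 58 mm above that edge.
- yellow_center (a point): Centre, half-way up, of the yellow chopping board (poultry), about 0.28 kg, loose, standing on edge: x its length 165 mm, y its thickness 12 mm, z (up) its height 110 mm. Grip it across y by the solid top bar, 25 to 55 mm above this point (hand hole below it). Starts in the draining rack: slots 66 mm apart, lower edge 20 mm above the worktop, wire guides to 58 mm above that edge.
- slot_red: Red slot of the storage rack, fixed: two red wire guides, 120 mm long. Origin: mid-slot on the rails that carry a board's lower edge, 20 mm above the worktop (a board that is home has its centre 55 mm above it). x along the slot and the board, either way round; y across; z up. 17 mm wide up to z = 40 mm, flaring to 36 mm at 55 mm. Slots 66 mm apart; colour order and side of the rack vary.
- slot_blue: Blue slot of the storage rack, fixed: two blue wire guides, 120 mm long. Origin: mid-slot on the rails that carry a board's lower edge, 20 mm above the worktop (a board that is home has its centre 55 mm above it). x along the slot and the board, either way round; y across; z up. 17 mm wide up to z = 40 mm, flaring to 36 mm at 55 mm. Slots 66 mm apart; colour order and side of the rack vary.
- slot_green: Green slot of the storage rack, fixed: two green wire guides, 120 mm long. Origin: mid-slot on the rails that carry a board's lower edge, 20 mm above the worktop (a board that is home has its centre 55 mm above it). x along the slot and the board, either way round; y across; z up. 17 mm wide up to z = 40 mm, flaring to 36 mm at 55 mm. Slots 66 mm apart; colour order and side of the rack vary.
- slot_yellow: Yellow slot of the storage rack, fixed: two yellow wire guides, 120 mm long. Origin: mid-slot on the rails that carry a board's lower edge, 20 mm above the worktop (a board that is home has its centre 55 mm above it). x along the slot and the board, either way round; y across; z up. 17 mm wide up to z = 40 mm, flaring to 36 mm at 55 mm. Slots 66 mm apart; colour order and side of the rack vary.
- jar_center (a point): Centre, half-way up, of a spice jar with a black cap, 41 mm across and 105 mm high, loose, that stands between the two racks. Leave it alone.
- cup_center (a point): Centre, half-way up, of a small green ceramic cup, 66 mm across and 90 mm high, loose, that stands at the left end, beside the racks. Leave it alone.

How it is judged:
At the end, for the whole second after the job is handed in: Each board stands at rest in the slot of its own colour: its centre within 20 mm of the slot's middle along the slot and 15 mm across, 49 to 60 mm above the rails (fully down), within 0.20 rad of upright with the hand hole up and within 0.15 rad of the slot's direction (x of red_center in the frame of slot_red between -0.02 and 0.02 m and y of red_center in the frame of slot_red between -0.015 and 0.015 m and z of red_center in the frame of slot_red between 0.049 and 0.06 m and angle between each of red_center, blue_center, green_center, yellow_center's own z axis and vertical below 0.2 rad and angle between the x axis of red_center and the x axis of slot_red, either way round below 0.15 rad and linear speed of each of board_red, board_blue, board_green, board_yellow below 0.02 m/s and x of blue_center in the frame of slot_blue between -0.02 and 0.02 m and y of blue_center in the frame of slot_blue between -0.015 and 0.015 m and z of blue_center in the frame of slot_blue between 0.049 and 0.06 m and angle between the x axis of blue_center and the x axis of slot_blue, either way round below 0.15 rad and x of green_center in the frame of slot_green between -0.02 and 0.02 m and y of green_center in the frame of slot_green between -0.015 and 0.015 m and z of green_center in the frame of slot_green between 0.049 and 0.06 m and angle between the x axis of green_center and the x axis of slot_green, either way round below 0.15 rad and x of yellow_center in the frame of slot_yellow between -0.02 and 0.02 m and y of yellow_center in the frame of slot_yellow between -0.015 and 0.015 m and z of yellow_center in the frame of slot_yellow between 0.049 and 0.06 m and angle between the x axis of yellow_center and the x axis of slot_yellow, either way round below 0.15 rad); the robot touches nothing.
It fails at once if two boards press or knock against each other (over 1 N) (contact force between board_red and board_blue above 1 N or contact force between any of board_red, board_blue and board_green above 1 N or contact force between any of board_red, board_blue, board_green and board_yellow above 1 N).
It fails at once if a board is tipped by more than 35 degrees (angle between any of red_center, blue_center, green_center, yellow_center's own z axis and vertical above 0.61 rad).
It fails at once if the spice jar or the green cup is pushed by more than 15 mm or tipped by more than 20 degrees (distance of any of jar_center, cup_center from where it was at the start of the episode above 0.015 m or angle between any of jar_center, cup_center's own z axis and vertical above 0.35 rad).
It also fails if it takes over 99 s, if anything falls off the work surface, if the arm or the gripper's body presses on something with over 40 N, if the wrist force passes 120 N, or if a joint passes its speed limit or range.

ROBOT

A 6-joint arm with a two-finger parallel gripper is mounted at the origin on a cart in front of the work surface, level with it; the furniture and walls round the work are solid. World frame = base frame: x ahead of the robot, y to its left, z up, the work surface at z = 0. Lengths are in m, angles in rad, forces in N, time in s.
With the tool pointing down it reaches from about 0.35 to 0.975 m from the base axis. Payload 4.9 kg.
Tool frame: the origin (TCP) lies at the very end of the fingers, on their centre line; the grasp point (between the pads) lies 19 mm behind it; z points along the fingers, y is the line along which they close (so a half turn about z gives the same grasp; the last joint's range is limited). The gripper opens to 85 mm and grips with 20 to 120 N. Pads are 22 mm wide; open, the fingers measure 114 mm over their backs; the gripper's body (76 mm by 85 mm) begins 54 mm behind the grasp point. The pads swing forward as they close: fully open they stand 13 mm farther back than shut.
Start: joints at [-1.228, 0.053, 1.613, -0, 1.476, -0.119], TCP at [0.278, -0.56, 0.231] pointing down, gripper open.
Joint ranges: [-3.01, 3.01], [-1.01, 2.22], [0.06, 2.58], [-1.02, 4.17], [0.09, 2.62], [-3.14, 3.14]. Speed limits (rad/s): [2.57, 2.57, 3.14, 3.14, 3.14, 3.14].

INTERFACE

Orientations are given as a rotation vector (axis times angle).
In Python, from station import ctrl, imaging gives the robot as it stands.
- The arm moves only by the tool play_rows, never from a script. Its argument "series" is a list of rows, each a list of 3 entries, a list of its own where there are three numbers: the opening, from 0 (shut) to 1 (fully open), then the shift along the tool's x, y, z each as a share of 0.05 m, from -1 to 1, then the turn, a rotation vector about the tool's x, y, z each as a share of 8 degrees, from -1 to 1. In form: [[grip, [dx, dy, dz], [ax, ay, az]], ...]. A call has 1 to 8 rows; each row shifts and turns the commanded pose from where the row before left it, along the tool's axes as they then stand; what a row does not reach is not made up. A row lasts 1/8 s, in which the tool goes at most 62.5 mm and 10.7 degrees, less where a joint would pass 70% of its speed; a pose out of reach is approached as far as the arm can. A call with a number of a shift or a turn outside -1 to 1 is refused whole. A call with a gripper value outside its range is refused whole. The fingers move at their own pace and stop on an object; "force" is the grip in N (left out, the last holds). Time passes only in rows, so rows that do not move let the fingers close. It gives the time, the measured TCP pose, the force, the opening and the grip force at its end, in the units of the state.
- ctrl.get_obs(): the state, without advancing time (a new reading comes with each control period).
- imaging.get_image(name): name is "side" or "top"; returns a dict with "color" (384x512x3 uint8, blue, green, red), "fx", "fy", "cx", "cy" (pixels), "D" ([k1, k2, p1, p2, k3] as OpenCV has them; the pictures are not rectified), "extrinsics" (4x4, takes a point from world to camera coordinates). Camera axes: x right, y down, z forward; pixel columns grow to the right and rows downward; lengths in m; the calibration is good to about 2 mm. A picture is of the moment at which its call begins. There is no depth.
- ctrl.finish_job(): hands the job in; it is judged then, once.
The state is a dict: "t": time; "q": joint angles; "dq": joint speeds; "effort": joint torques, N m; "tool_pos": TCP position; "tool_rot": TCP orientation; "contact_force": force on the tool from outside, world axes, zero at the start; "wrist_torque": the same for the moment, N m; "opening": finger opening in m; "grip_force": force on a finger pad.
Only numpy, scipy, OpenCV 4.12 (cv2) and the standard library are available. Lean on these libraries where they do the work, as an engineer would, in place of code of your own. Each camera call takes 0.05 s, during which the arm holds its last target. There are 200 camera calls.

## Working session

There is one attempt and no reset: what is moved stays moved. The work goes in short steps, Python scripts to look and compute and a tool call to move; the robot and the scene stay as the last step left them, time stands still between calls to the robot, and variables do not carry over. Pictures are saved under pics/ and viewed, at most 14 in all, crops included, and the job is handed in when it is done.

Besides the shell and the picture viewer there is one more tool, called after "Request:" in YAML: its name, and indented under it one key for each argument. play_rows: Moves the arm, as the interface text tells. Shift numbers are shares of 0.05 m and turn numbers shares of 8 degrees, none past 1 either way. Its arguments: {"type":"object","properties":{"series":{"type":"array"},"force":{"type":"number"}},"required":["series"]}

```bash
ls; mkdir -p pics; python3 - <<'E'
from station import ctrl, imaging
import cv2,numpy as np
o=ctrl.get_obs(); print({k:np.round(v,3).tolist() for k,v in o.items()})
for n in("side","top"):
    d=imaging.get_image(n); cv2.imwrite(f"pics/{n}0.png",d["color"]); np.savez(f"cal_{n}.npz",**d)
    E=np.array(d["extrinsics"]); print(n,d["fx"],d["cx"],d["cy"],d["D"],"cam",-E[:3,:3].T@E[:3,3]); print(E.round(3))
E
```

```text
pics
{'t': 0.0, 'q': [-1.228, 0.053, 1.614, -0.0, 1.476, -0.119], 'dq': [0.0, -0.0, 0.001, -0.001, 0.001, -0.001], 'effort': [-0.0, -39.369, -37.017, -0.0, 0.007, 0.0], 'tool_pos': [0.278, -0.559, 0.23], 'tool_rot': [-3.056, -0.719, 0.0], 'contact_force': [-0.167, 0.538, -0.385], 'wrist_torque': [0.078, -0.02, -0.017], 'grip_force': 0.0, 'opening': 0.086}
side 391.0552963122369 255.89639297767977 183.78986829198263 [-0.01759544  0.          0.          0.          0.        ] cam [0.14504641 0.68570485 1.20032074]
[[-0.883 -0.47   0.009  0.439]
 [-0.402  0.744 -0.534  0.189]
 [ 0.244 -0.475 -0.845  1.305]
 [ 0.     0.     0.     1.   ]]
top 438.237569311755 248.737204745943 188.0598489036461 [-0.13048721  0.          0.          0.          0.        ] cam [0.3386025  0.05989729 1.48689447]
[[-0.007 -1.    -0.002  0.066]
 [-0.996  0.007 -0.089  0.47 ]
 [ 0.089  0.002 -0.996  1.451]
 [ 0.     0.     0.     1.   ]]
```

View pics/side0.png

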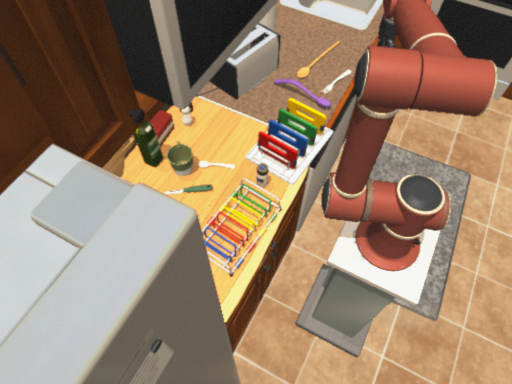

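View pics/top0.png

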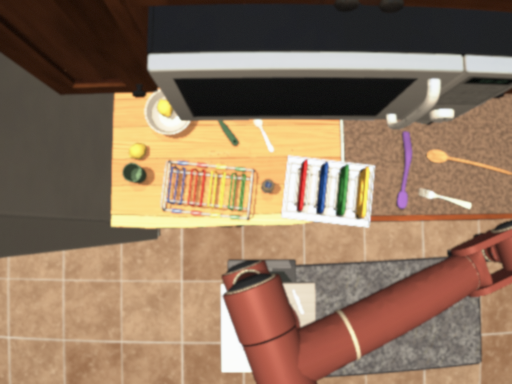

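The top view shows storage rack at columns 165-255, jar at (268,186), draining rack with boards red, blue, green, yellow at columns 302-365, cup at (135,173). I'll take enlarged crops and first ray casts.

```bash
cat > h.py <<'E'
import numpy as np,cv2
from station import ctrl,imaging
def grab(n):
    d=imaging.get_image(n); return d
def ray(d,uv):
    K=np.array([[d["fx"],0,d["cx"]],[0,d["fy"],d["cy"]],[0,0,1.]]);E=np.array(d["extrinsics"])
    p=cv2.undistortPoints(np.array(uv,float).reshape(-1,1,2),K,np.array(d["D"],float)).reshape(-1,2)
    r=np.c_[p,np.ones(len(p))]@E[:3,:3]; return -E[:3,:3].T@E[:3,3],r
def onz(d,uv,z):
    c,r=ray(d,uv); return c+r*((z-c[2])/r[:,2])[:,None]
def proj(d,P):
    K=np.array([[d["fx"],0,d["cx"]],[0,d["fy"],d["cy"]],[0,0,1.]]);E=np.array(d["extrinsics"])
    return cv2.projectPoints(np.array(P,float).reshape(-1,1,3),cv2.Rodrigues(E[:3,:3])[0],E[:3,3],K,np.array(d["D"],float))[0].reshape(-1,2)
def crop(d,name,x0,y0,x1,y1,k):
    cv2.imwrite("pics/"+name,cv2.resize(d["color"][y0:y1,x0:x1],None,fx=k,fy=k,interpolation=cv2.INTER_CUBIC))
E
python3 - <<'E'
from h import *
d=grab("top"); crop(d,"top1.png",110,140,390,235,2.85)
s=grab("side"); crop(s,"side1.png",150,80,350,280,3)
# rack corners, at z~0.078 guides
for n,uv,z in [("drain corners",[[288,156],[375,165],[283,217],[368,226]],.05),("stor",[[165,162],[256,167],[162,214],[252,219]],.07),("jar",[[268,186]],.1),("cup",[[135,173]],.09),("micro",[[160,90],[400,118]],.4),("front",[[200,228],[400,220]],0.)]:
    print(n,onz(d,uv,z).round(3).tolist())
E
```

```text
drain corners [[0.574, -0.069, 0.05], [0.542, -0.36, 0.05], [0.372, -0.049, 0.05], [0.339, -0.33, 0.05]]
stor [[0.554, 0.337, 0.07], [0.535, 0.038, 0.07], [0.383, 0.345, 0.07], [0.366, 0.053, 0.07]]
jar [[0.469, 0.001, 0.1]]
cup [[0.516, 0.431, 0.09]]
micro [[0.691, 0.288, 0.4], [0.615, -0.329, 0.4]]
front [[0.337, 0.229, 0.0], [0.358, -0.457, 0.0]]
```

View pics/top1.png

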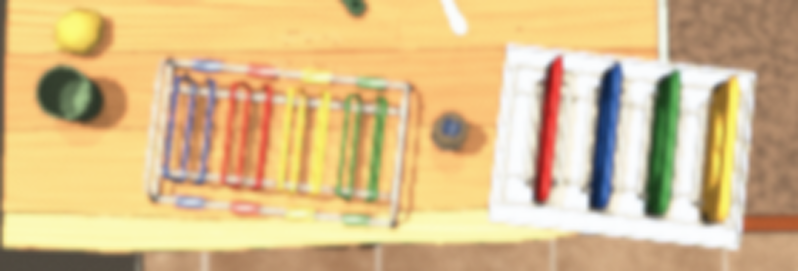

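View pics/side1.png

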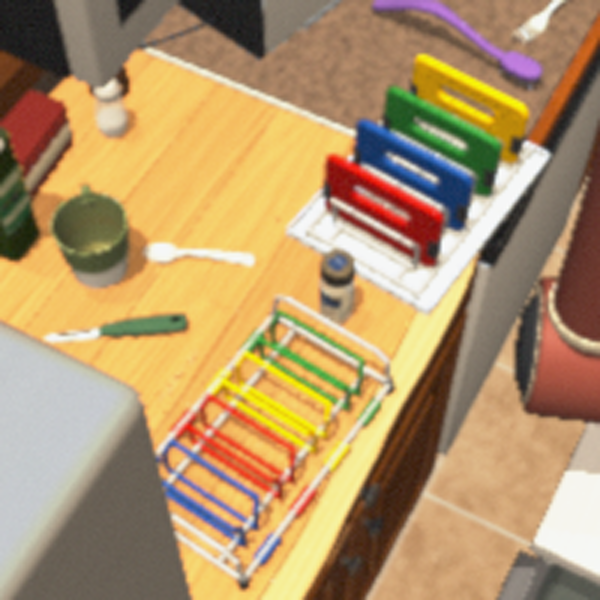

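```bash
python3 - <<'E'
from h import *
R={"red":[(0,8),(172,180)],"yellow":[(23,33)],"green":[(45,85)],"blue":[(100,130)]}
for n,(x0,y0,x1,y1) in {"top":(160,150,385,230),"side":(195,90,345,280)}.items():
    d=grab(n); im=d["color"][y0:y1,x0:x1]; hsv=cv2.cvtColor(im,cv2.COLOR_BGR2HSV)
    for c,rs in R.items():
        smin={"yellow":170,"blue":70,"red":115,"green":70}[c]
        m=sum(cv2.inRange(hsv,(a,smin,60),(b,255,255)) for a,b in rs).astype(np.uint8)
        k,l,st,ce=cv2.connectedComponentsWithStats(m)
        print(n,c,[(st[i,4],(ce[i]+[x0,y0]).round(1).tolist(),(st[i,:4]+[x0,y0,0,0]).tolist()) for i in range(1,k) if st[i,4]>3])
        if n=="top":
            i=max(range(1,k),key=lambda i:st[i,4]*(ce[i,0]>110)); b=l==i
            ys=np.arange(st[i,1]+3,st[i,1]+st[i,3]-4); xr=np.array([b[y].nonzero()[0].max()+.5 for y in ys])
            f=np.polyfit(ys,xr,1); t=st[i,1]-.5;bt=st[i,1]+st[i,3]-.5
            P=onz(d,[[np.polyval(f,v)+x0,v+y0] for v in(t,bt)],.13); print("  edge top ends",P.round(4).tolist(),"len",np.linalg.norm(P[0]-P[1]).round(3),"yawdeg",np.degrees(np.arctan2(*(P[0]-P[1])[[1,0]])).round(2),"resid",np.std(xr-np.polyval(f,ys)).round(2))
E
```

```text
top red [(np.int32(267), [302.0, 185.9], [298, 161, 10, 50]), (np.int32(4), [200.5, 163.0], [199, 163, 4, 1]), (np.int32(4), [199.5, 166.0], [198, 166, 4, 1]), (np.int32(48), [190.1, 185.2], [188, 169, 5, 36]), (np.int32(31), [195.9, 181.2], [195, 171, 3, 22]), (np.int32(84), [202.2, 187.2], [198, 170, 8, 36]), (np.int32(13), [193.9, 197.8], [193, 194, 3, 8]), (np.int32(4), [193.0, 204.5], [192, 204, 3, 2]), (np.int32(4), [371.0, 218.5], [371, 217, 1, 4])]
  edge top ends [[0.5459, -0.1219, 0.13], [0.3894, -0.1034, 0.13]] len 0.158 yawdeg -6.77 resid 0.36
top yellow [(np.int32(6), [363.0, 198.5], [363, 196, 1, 6])]Traceback (most recent call last):
  File "<stdin>", line 13, in <module>
    raise TypeError("expected non-empty vector for x")
TypeError: expected non-empty vector for x
```

```bash
python3 - <<'E'
from h import *
d=grab("top");hsv=cv2.cvtColor(d["color"],cv2.COLOR_BGR2HSV)
print("yellow board",hsv[190,360:370].tolist(),"guide",hsv[185,205:228].tolist(),"wood",hsv[150,180].tolist())
R={"red":[(0,8),(170,180)],"yellow":[(20,35)],"green":[(40,90)],"blue":[(95,135)]}
for n,(x0,y0,x1,y1) in {"top":(160,150,385,230),"side":(195,90,345,280)}.items():
    d=grab(n); im=d["color"][y0:y1,x0:x1]; hsv=cv2.cvtColor(im,cv2.COLOR_BGR2HSV)
    for c,rs in R.items():
        smin={"yellow":150,"blue":60,"red":100,"green":60}[c]
        m=sum(cv2.inRange(hsv,(a,smin,40),(b,255,255)) for a,b in rs).astype(np.uint8)
        k,l,st,ce=cv2.connectedComponentsWithStats(m)
        print(n,c,[(int(st[i,4]),(ce[i]+[x0,y0]).round(1).tolist(),st[i,2:4].tolist()) for i in range(1,k) if st[i,4]>2])
        if n=="top":
            m[:,:120]=0;k,l,st,ce=cv2.connectedComponentsWithStats(m)
            i=max(range(1,k),key=lambda i:st[i,4]); b=l==i
            ys=np.arange(st[i,1]+3,st[i,1]+st[i,3]-4); xr=np.array([b[y].nonzero()[0].max()+.5 for y in ys])
            f=np.polyfit(ys,xr,1); t=st[i,1]-.5;bt=st[i,1]+st[i,3]-.5
            P=onz(d,[[np.polyval(f,v)+x0,v+y0] for v in(t,bt)],.13); print("  edge top ends",P.round(4).tolist(),"len",np.linalg.norm(P[0]-P[1]).round(3),"yawdeg",np.degrees(np.arctan2(*(P[0]-P[1])[[1,0]])).round(2),"resid",np.std(xr-np.polyval(f,ys)).round(2))
E
```

```text
yellow board [[20, 179, 197], [23, 170, 228], [24, 165, 227], [23, 170, 212], [23, 169, 229], [28, 154, 246], [29, 137, 250], [28, 92, 249], [24, 40, 245], [23, 22, 235]] guide [[15, 138, 237], [18, 129, 246], [19, 128, 248], [20, 130, 248], [24, 135, 247], [26, 141, 244], [25, 143, 235], [20, 140, 235], [21, 138, 244], [24, 145, 248], [24, 154, 245], [20, 157, 228], [16, 151, 204], [15, 144, 207], [17, 139, 228], [22, 136, 241], [26, 140, 247], [27, 148, 248], [27, 150, 245], [25, 148, 236], [18, 143, 237], [16, 139, 243], [17, 135, 245]] wood [21, 123, 251]
top red [(284, [302.1, 185.6], [10, 51]), (5, [200.0, 163.0], [5, 1]), (10, [200.1, 165.7], [8, 2]), (59, [190.3, 187.6], [8, 37]), (33, [195.8, 180.9], [3, 22]), (91, [202.2, 187.2], [8, 37]), (14, [193.9, 198.1], [3, 9]), (4, [193.5, 211.0], [4, 1]), (8, [196.5, 214.0], [8, 1]), (3, [371.0, 219.0], [1, 3])]
  edge top ends [[0.549, -0.1231, 0.13], [0.3894, -0.1041, 0.13]] len 0.161 yawdeg -6.8 resid 0.32
top yellow [(224, [362.4, 192.1], [10, 49]), (4, [212.5, 171.5], [2, 2]), (5, [223.8, 172.6], [3, 2]), (9, [211.4, 179.8], [
[... 2989 characters left out ...]
, 3]), (4, [226.0, 212.2], [3, 2]), (4, [268.8, 217.0], [3, 3]), (17, [259.8, 230.1], [8, 9]), (5, [253.6, 229.2], [2, 3]), (18, [263.2, 232.4], [7, 8]), (4, [245.5, 261.5], [2, 4]), (3, [242.7, 265.3], [2, 2])]
side green [(523, [297.6, 124.3], [39, 36]), (75, [202.8, 187.8], [17, 6]), (53, [255.8, 191.9], [30, 22]), (97, [249.7, 200.3], [38, 21]), (29, [250.3, 206.4], [25, 16]), (4, [264.5, 214.5], [2, 2]), (13, [273.5, 217.5], [6, 8])]
side blue [(526, [287.9, 135.4], [39, 36]), (13, [262.1, 167.2], [5, 4]), (55, [220.9, 236.5], [31, 24]), (32, [219.5, 245.2], [23, 16]), (95, [216.2, 249.8], [27, 18]), (3, [234.3, 254.7], [2, 2]), (3, [229.7, 259.7], [2, 2]), (13, [239.5, 263.5], [6, 8])]
```

```bash
python3 - <<'E'
from h import *
t=dict(np.load("cal_top.npz"));s=dict(np.load("cal_side.npz"))
A=[[176.7,211.2],[196.3,213],[215.3,214.7],[235.5,217]];B=[[239.5,263.5],[251.5,247.1],[263.2,232.4],[273.5,217.5]]
c1,r1=ray(t,A);c2,r2=ray(s,B)
for a,b in zip(r1,r2):
    k=np.linalg.lstsq(np.c_[a,-b],c2-c1,rcond=None)[0];p,q=c1+a*k[0],c2+b*k[1];print(((p+q)/2).round(4),np.linalg.norm(p-q).round(4))
C=[[183,163.2],[201.9,164.6],[221.2,166.7],[239.5,169.1]]
for z in(.012,.02,.03):
    F=onz(t,A,z);R=onz(t,C,z);print(z,"F",F[:,:2].round(4).tolist(),"R",R[:,:2].round(4).tolist())
    M=(F+R)/2;print(" mid",M[:,:2].round(4).tolist(),"pitch",np.linalg.norm(M[3]-M[0])/3,"yaw",np.degrees(np.arctan2((R-F)[:,1],(R-F)[:,0])).round(1), "row",np.degrees(np.arctan2(-(M[0]-M[3])[0],(M[0]-M[3])[1])))
    for y in (-.018,.018):
        print(proj(t,[[*(M[0,:2]+y*np.array([.06,1])),.075],[*(M[3,:2]+y*np.array([.06,1])),.075]]).round(1).tolist())
print("jar",onz(t,[[267.5,184.2]],.105))
E
```

```text
[0.3942 0.3068 0.0083] 0.0006
[0.3873 0.2398 0.0098] 0.0014
[0.3797 0.1751 0.0091] 0.0047
[0.3731 0.1075 0.0075] 0.0014
0.012 F [[0.3943, 0.3063], [0.3879, 0.2398], [0.3819, 0.1756], [0.3737, 0.1076]] R [[0.5578, 0.2859], [0.5523, 0.2212], [0.5446, 0.1555], [0.5359, 0.0933]]
 mid [[0.4761, 0.2961], [0.4701, 0.2305], [0.4632, 0.1655], [0.4548, 0.1005]] pitch 0.06559876687048227 yaw [-7.1 -6.4 -7.  -5. ] row -6.20205279478665
[[182.3, 185.6], [242.5, 191.7]]
[[171.3, 185.0], [231.4, 191.1]]
0.02 F [[0.394, 0.305], [0.3877, 0.2388], [0.3816, 0.175], [0.3735, 0.1074]] R [[0.5566, 0.2847], [0.5512, 0.2204], [0.5435, 0.155], [0.5348, 0.0931]]
 mid [[0.4753, 0.2948], [0.4694, 0.2296], [0.4625, 0.165], [0.4542, 0.1003]] pitch 0.06524295149207338 yaw [-7.1 -6.4 -7.  -5. ] row -6.202052794786638
[[182.7, 185.8], [242.6, 191.9]]
[[171.7, 185.2], [231.5, 191.3]]
0.03 F [[0.3937, 0.3033], [0.3873, 0.2376], [0.3813, 0.1742], [0.3733, 0.107]] R [[0.5551, 0.2832], [0.5497, 0.2193], [0.5421, 0.1543], [0.5335, 0.0929]]
 mid [[0.4744, 0.2932], [0.4685, 0.2284], [0.4617, 0.1642], [0.4534, 0.1]] pitch 0.06479818226906227 yaw [-7.1 -6.4 -7.  -5. ] row -6.202052794786647
[[183.1, 186.1], [242.7, 192.1]]
[[172.2, 185.5], [231.6, 191.6]]
jar [[0.47455627 0.0027323  0.105     ]]
```

```bash
cat >> h.py <<'E'
from scipy.spatial.transform import Rotation as Ro
def tell(x=None,y=None,z=None,yaw=None):
    o=ctrl.get_obs();R=Ro.from_rotvec(o["tool_rot"]).as_matrix();p=np.array(o["tool_pos"]);cy=np.degrees(np.arctan2(R[1,0],R[0,0]))
    print("t",round(o["t"],2),"p",p.round(4),"yaw",cy.round(2),"tilt",np.degrees(np.arccos(-R[2,2])).round(2),"open",round(o["opening"],4),"F",np.round(o["contact_force"],1),"q",np.round(o["q"],2))
    if x is not None:
        g=np.array([x,y,p[2] if z is None else z]); print("shift units",(R.T@(g-p)/.05).round(2))
    if yaw is not None: print("az units",round((cy-yaw)/8,2))
E
python3 -c "
from h import *
tell(.470,-.108,.26,-7)"
```

```text
t 0.4 p [ 0.2784 -0.5594  0.2311] yaw 26.46 tilt 0.02 open 0.0855 F [0.3 0.1 0.7] q [-1.23  0.05  1.61 -0.    1.48 -0.12]
shift units [ 7.45 -6.38 -0.58]
az units 4.18
```

Request:
play_rows:
  series:
    - [0.45,[0,0,-0.2],[0,0,1]]
    - [0.45,[0,0,-0.2],[0,0,1]]
    - [0.45,[0,0,-0.2],[0,0,1]]
    - [0.45,[0,0,0],[0,0,1]]
    - [0.45,[0,0,0],[0,0,0.19]]
    - [0.45,[0,0,0],[0,0,0]]
  force: 60

```text
t: 1.15
tool_pos: [0.2784, -0.5594, 0.261]
tool_rot: [-3.135, 0.191, 0.0]
contact_force: [-0.2, -0.2, -0.2]
opening: 0.0387
grip_force: 0.0
```

```bash
python3 -c "
from h import *
tell(.470,-.108,.26,-7)"
```

```text
t 1.15 p [ 0.2784 -0.5594  0.261 ] yaw -6.97 tilt 0.03 open 0.0387 F [-0.2 -0.2 -0.2] q [-1.23  0.04  1.58 -0.    1.53  0.46]
shift units [ 2.71 -9.43  0.02]
az units 0.0
```

Request:
play_rows:
  series:
    - [0.45,[0.34,-0.8,0],[0,0,0]]
    - [0.45,[0.34,-0.9,0],[0,0,0]]
    - [0.45,[0.34,-0.9,0],[0,0,0]]
    - [0.45,[0.34,-0.9,0],[0,0,0]]
    - [0.45,[0.34,-0.9,0],[0,0,0]]
    - [0.45,[0.34,-0.9,0],[0,0,0]]
    - [0.45,[0.34,-0.9,0],[0,0,0]]
    - [0.45,[0.34,-0.9,0],[0,0,0]]

```text
t: 2.15
tool_pos: [0.4575, -0.2224, 0.2612]
tool_rot: [3.136, -0.191, 0.0]
contact_force: [0.1, -1.0, -0.4]
opening: 0.0382
grip_force: 0.0
```

Request:
play_rows:
  series:
    - [0.45,[0,-0.9,0],[0,0,0]]
    - [0.45,[0,-0.9,0],[0,0,0]]
    - [0.45,[0,-0.5,0],[0,0,0]]
    - [0.45,[0,0,0],[0,0,0]]
    - [0.45,[0,0,0],[0,0,0]]

```text
t: 2.78
tool_pos: [0.4711, -0.1103, 0.2612]
tool_rot: [3.135, -0.193, -0.0]
contact_force: [-0.7, -0.2, -0.5]
opening: 0.0385
grip_force: 0.0
```

```bash
python3 - <<'E'
from h import *
tell(.470,-.108,.26,-7)
d=grab("side");crop(d,"side2.png",230,70,380,190,4)
E
```

```text
t 2.77 p [ 0.4711 -0.1103  0.2612] yaw -7.04 tilt 0.03 open 0.0385 F [-0.7 -0.2 -0.5] q [-0.38 -0.31  1.89 -0.    1.56  1.31]
shift units [-0.03 -0.04  0.02]
az units -0.0
```

View pics/side2.png

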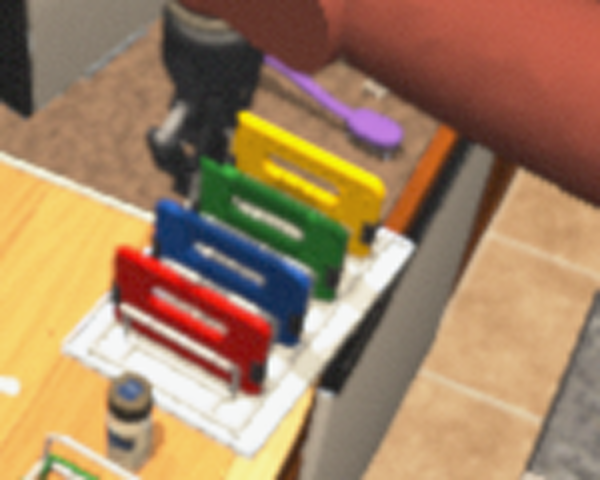

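The red board's top edge runs from (259.5,131.8) to (298,150.5) in the side view; blue from (270,121) to (307.5,138). I'll check these against the top-view estimate.

```bash
python3 - <<'E'
from h import *
s=dict(np.load("cal_side.npz"))
for n,c in dict(red=(.470,-.108),blue=(.462,-.172),green=(.455,-.238),yellow=(.447,-.303)).items():
    u=np.array([.9925,-.122]);v=np.array([.122,.9925]);c=np.array(c)
    P=[[*(c+a*.0825*u+b*.006*v),.13] for a,b in((1,1),(-1,1),(1,-1),(-1,-1))]
    print(n,((proj(s,P)-[230,70])*4).round(0).tolist())
E
```

```text
red [[110.0, 245.0], [268.0, 332.0], [118.0, 237.0], [276.0, 323.0]]
blue [[151.0, 200.0], [308.0, 284.0], [158.0, 192.0], [315.0, 275.0]]
green [[190.0, 156.0], [345.0, 236.0], [197.0, 148.0], [352.0, 227.0]]
yellow [[229.0, 114.0], [381.0, 191.0], [235.0, 106.0], [388.0, 182.0]]
```

Request:
play_rows:
  series:
    - [0.45,[0,0,0.8],[0,0,0]]
    - [0.45,[0,0,0.9],[0,0,0]]
    - [0.45,[0,0,0.9],[0,0,0]]
    - [0.45,[0,0,0.5],[0,0,0]]
    - [0.45,[0,0,0.24],[0,0,0]]
    - [0.45,[0,0,0],[0,0,0]]

```text
t: 3.58
tool_pos: [0.4709, -0.1103, 0.094]
tool_rot: [-3.135, 0.195, 0.002]
contact_force: [1.0, 0.5, -0.2]
opening: 0.0388
grip_force: 0.0
```

Request:
play_rows:
  series:
    - [0.2,[0,0,0],[0,0,0]]
    - [0.15,[0,0,0],[0,0,0]]
    - [0,[0,0,0],[0,0,0]]
    - [0,[0,0,0],[0,0,0]]
    - [0,[0,0,0],[0,0,0]]
  force: 60

```text
t: 4.2
tool_pos: [0.4722, -0.1102, 0.0958]
tool_rot: [3.135, -0.193, 0.004]
contact_force: [-1.1, 0.6, 5.5]
opening: 0.0108
grip_force: 59.1
```

Request:
play_rows:
  series:
    - [0,[0,0,-0.3],[0,0,0]]
    - [0,[0,0,-0.6],[0,0,0]]
    - [0,[0,0,-0.7],[0,0,0]]
    - [0,[0,0,-0.7],[0,0,0]]
    - [0,[0,0,-0.5],[0,0,0]]
    - [0,[0,0,-0.2],[0,0,0]]
    - [0,[0,0,0],[0,0,0]]

```text
t: 5.08
tool_pos: [0.4711, -0.1097, 0.2443]
tool_rot: [3.136, -0.193, 0.0]
contact_force: [0.9, -0.4, -3.0]
opening: 0.0114
grip_force: 58.6
```

```bash
python3 - <<'E'
from h import *
tell(.471,.231,.245,-6.4)
d=grab("side");crop(d,"side3.png",180,60,380,280,2.7)
E
```

```text
t 5.08 p [ 0.4711 -0.1097  0.2443] yaw -7.06 tilt 0.01 open 0.0114 F [ 0.9 -0.4 -3. ] q [-0.38 -0.3   1.92  0.    1.53  1.31]
shift units [-0.84 -6.76 -0.01]
az units -0.08
```

View pics/side3.png

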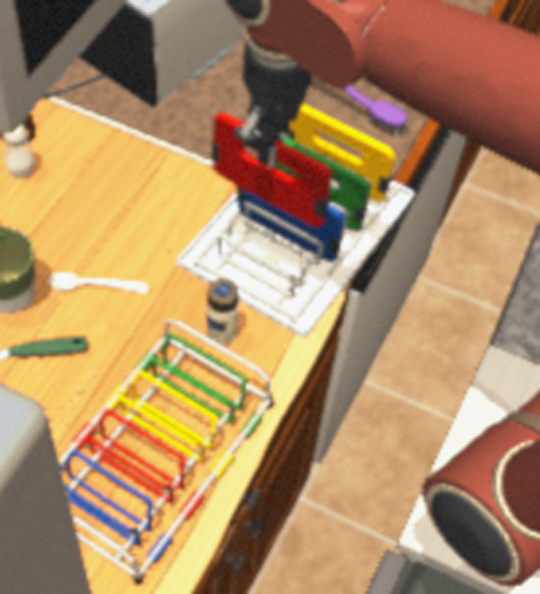

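The red board is held upright and clear of the others. Carry it over.

Request:
play_rows:
  series:
    - [0,[-0.1,-0.5,0],[0,0,-0.08]]
    - [0,[-0.1,-0.9,0],[0,0,0]]
    - [0,[-0.1,-0.9,0],[0,0,0]]
    - [0,[-0.1,-0.9,0],[0,0,0]]
    - [0,[-0.1,-0.9,0],[0,0,0]]
    - [0,[-0.1,-0.9,0],[0,0,0]]
    - [0,[-0.1,-0.9,0],[0,0,0]]
    - [0,[-0.1,-0.6,0],[0,0,0]]

```text
t: 6.12
tool_pos: [0.4668, 0.2192, 0.242]
tool_rot: [3.136, -0.174, -0.006]
contact_force: [-0.2, -0.3, -3.7]
opening: 0.0112
grip_force: 59.1
```

Request:
play_rows:
  series:
    - [0,[0,-0.26,0],[0,0,0]]
    - [0,[0,0,0],[0,0,0]]
    - [0,[0,0,0.6],[0,0,0]]
    - [0,[0,0,0.7],[0,0,0]]
    - [0,[0,0,0.2],[0,0,0]]
    - [0,[0,0,0],[0,0,0]]
    - [0,[0,0,0],[0,0,0]]

```text
t: 7.0
tool_pos: [0.4707, 0.2306, 0.1712]
tool_rot: [-3.136, 0.177, -0.004]
contact_force: [0.3, -0.0, -3.5]
opening: 0.0114
grip_force: 59.0
```

```bash
python3 - <<'E'
from h import *
tell(.471,.231,.16,-6.4)
d=grab("top");crop(d,"top4.png",150,140,290,235,5.5)
s=grab("side");crop(s,"side4.png",180,140,300,290,4)
E
```

```text
t 7.0 p [0.4707 0.2306 0.1712] yaw -6.45 tilt 0.17 open 0.0114 F [ 0.3 -0.  -3.5] q [ 0.31 -0.15  1.91 -0.    1.38  2.  ]
shift units [ 0.   -0.01  0.22]
az units -0.01
```

View pics/side4.png

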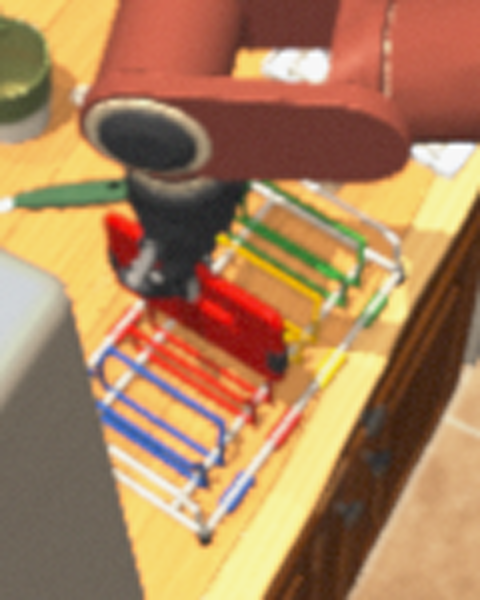

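View pics/top4.png

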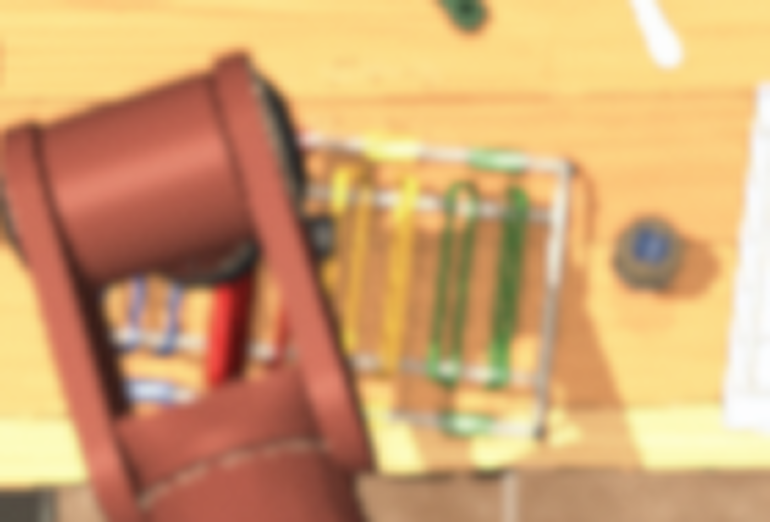

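Red board is above the red slot, aligned with its guides. Lower in two steps, watching the force.

Request:
play_rows:
  series:
    - [0,[0,0,0.4],[0,0,0]]
    - [0,[0,0,0.4],[0,0,0]]
    - [0,[0,0,0.2],[0,0,0]]
    - [0,[0,0,0],[0,0,0]]

```text
t: 7.6
tool_pos: [0.4683, 0.2302, 0.1173]
tool_rot: [3.135, -0.176, -0.005]
contact_force: [0.6, 0.6, -2.3]
opening: 0.0111
grip_force: 59.0
```

Request:
play_rows:
  series:
    - [0,[0,0,0.2],[0,0,0]]
    - [0,[0,0,0.18],[0,0,0]]
    - [0,[0,0,0.1],[0,0,0]]
    - [0,[0,0,0],[0,0,0]]

```text
t: 8.1
tool_pos: [0.4698, 0.2308, 0.0959]
tool_rot: [-3.136, 0.176, -0.001]
contact_force: [-1.8, 0.5, 1.1]
opening: 0.0111
grip_force: 59.7
```

Request:
play_rows:
  series:
    - [0.3,[0,0,0],[0,0,0]]
    - [0.45,[0,0,0],[0,0,0]]
    - [0.45,[0,0,0],[0,0,0]]
    - [0.45,[0,0,-0.3],[0,0,0]]
    - [0.45,[0,0,-0.8],[0,0,0]]
    - [0.45,[0,0,-0.9],[0,0,0]]
    - [0.45,[0,0,-0.9],[0,0,0]]
    - [0.45,[0,0,-0.3],[0,0,0]]

```text
t: 9.1
tool_pos: [0.4711, 0.2311, 0.2604]
tool_rot: [-3.134, 0.176, -0.011]
contact_force: [0.2, -0.2, 0.4]
opening: 0.0381
grip_force: 0.0
```

```bash
python3 - <<'E'
from h import *
tell(.4625,-.1735,.25,-7)
E
```

```text
t 9.1 p [0.4711 0.2311 0.2604] yaw -6.42 tilt 0.43 open 0.0381 F [ 0.2 -0.2  0.4] q [ 0.31 -0.21  1.81  0.    1.53  2.  ]
shift units [0.73 8.06 0.19]
az units 0.07
```

Request:
play_rows:
  series:
    - [0.45,[0.09,0.5,0],[0,0,0.07]]
    - [0.45,[0.09,0.9,0],[0,0,0]]
    - [0.45,[0.09,0.9,0],[0,0,0]]
    - [0.45,[0.09,0.9,0],[0,0,0]]
    - [0.45,[0.09,0.9,0],[0,0,0]]
    - [0.45,[0.09,0.9,0],[0,0,0]]
    - [0.45,[0.09,0.9,0],[0,0,0]]
    - [0.45,[0.09,0.9,0],[0,0,0]]

```text
t: 10.1
tool_pos: [0.4635, -0.1125, 0.2545]
tool_rot: [-3.135, 0.191, 0.002]
contact_force: [0.3, -0.0, 0.0]
opening: 0.0387
grip_force: 0.0
```

Request:
play_rows:
  series:
    - [0.45,[0,0.8,0],[0,0,0]]
    - [0.45,[0,0.44,0],[0,0,0]]
    - [0.45,[0,0,0],[0,0,0]]
    - [0.45,[0,0,0],[0,0,0]]

```text
t: 10.6
tool_pos: [0.4565, -0.1722, 0.2547]
tool_rot: [-3.135, 0.191, 0.001]
contact_force: [-0.2, -0.0, 0.4]
opening: 0.0384
grip_force: 0.0
```

```bash
python3 - <<'E'
from h import *
tell(.4625,-.1735,.094,-7)
d=grab("top"); im=d["color"];m=np.zeros(im.shape[:2],np.uint8);hsv=cv2.cvtColor(im,cv2.COLOR_BGR2HSV)
s=grab("side"); cv2.imwrite("pics/both5.png",np.hstack([cv2.resize(d["color"][140:235,150:390],None,fx=1.66,fy=1.66,interpolation=2),cv2.resize(s["color"][80:280,190:340],(300,400),interpolation=2)[:158]]) if 0 else cv2.resize(s["color"][80:280,190:340],None,fx=3,fy=3,interpolation=2))
E
```

```text
t 10.6 p [ 0.4565 -0.1722  0.2547] yaw -6.97 tilt 0.07 open 0.0384 F [-0.2 -0.   0.4] q [-0.51 -0.3   1.89  0.    1.55  1.18]
shift units [0.13 0.01 3.21]
az units 0.0
```

View pics/both5.png

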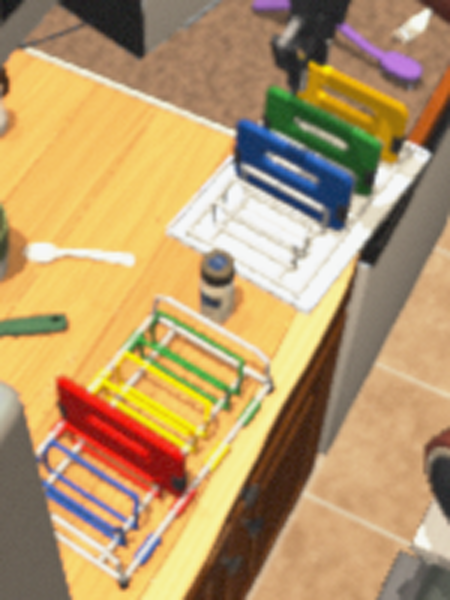

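Red stands in its slot (top edge from (209,205) to (252,233)). Now grasp blue.

Request:
play_rows:
  series:
    - [0.45,[0.13,0.01,0.5],[0,0,0]]
    - [0.45,[0,0,0.9],[0,0,0]]
    - [0.45,[0,0,0.9],[0,0,0]]
    - [0.45,[0,0,0.6],[0,0,0]]
    - [0.45,[0,0,0.31],[0,0,0]]
    - [0.45,[0,0,0],[0,0,0]]

```text
t: 11.45
tool_pos: [0.4627, -0.1734, 0.0941]
tool_rot: [-3.135, 0.19, 0.003]
contact_force: [-0.7, 0.2, 0.8]
opening: 0.0386
grip_force: 0.0
```

Request:
play_rows:
  series:
    - [0.2,[0,0,0],[0,0,0]]
    - [0.15,[0,0,0],[0,0,0]]
    - [0,[0,0,0],[0,0,0]]
    - [0,[0,0,0],[0,0,0]]
    - [0,[0,0,0],[0,0,0]]

```text
t: 12.08
tool_pos: [0.4642, -0.1746, 0.0966]
tool_rot: [3.135, -0.191, 0.005]
contact_force: [0.3, 1.0, 6.1]
opening: 0.0109
grip_force: 59.3
```

Request:
play_rows:
  series:
    - [0,[0,0,-0.3],[0,0,0]]
    - [0,[0,0,-0.6],[0,0,0]]
    - [0,[0,0,-0.7],[0,0,0]]
    - [0,[0,0,-0.7],[0,0,0]]
    - [0,[0,0,-0.6],[0,0,0]]
    - [0,[0,0,-0.3],[0,0,0]]
    - [0,[0,0,0],[0,0,0]]

```text
t: 12.95
tool_pos: [0.4632, -0.1742, 0.2555]
tool_rot: [3.135, -0.191, 0.002]
contact_force: [1.4, -1.3, -3.5]
opening: 0.0111
grip_force: 58.8
```

```bash
python3 - <<'E'
from h import *
s=dict(np.load("cal_side.npz"))
u=np.array([.9937,-.1115]);v=np.array([.1115,.9937])
for n,c in dict(red=(.470,.231)).items():
    P=[[*(np.array(c)+a*.0825*u+.006*v),.13] for a in(1,-1)]; print("red expected corners",((proj(s,P)-[190,80])*3).round(0).tolist())
tell(.4768,.2965,.25,-6.4)
E
```

```text
red expected corners [[50.0, 376.0], [180.0, 458.0]]
t 12.95 p [ 0.4632 -0.1742  0.2555] yaw -6.98 tilt 0.08 open 0.0111 F [ 1.4 -1.3 -3.5] q [-0.51 -0.28  1.88 -0.    1.54  1.18]
shift units [-0.88 -9.38  0.1 ]
az units -0.07
```

Request:
play_rows:
  series:
    - [0,[-0.11,-0.5,0],[0,0,-0.07]]
    - [0,[-0.11,-0.9,0],[0,0,0]]
    - [0,[-0.11,-0.9,0],[0,0,0]]
    - [0,[-0.11,-0.9,0],[0,0,0]]
    - [0,[-0.11,-0.9,0],[0,0,0]]
    - [0,[-0.11,-0.9,0],[0,0,0]]
    - [0,[-0.11,-0.9,0],[0,0,0]]
    - [0,[-0.11,-0.9,0],[0,0,0]]

```text
t: 13.95
tool_pos: [0.4564, 0.17, 0.2523]
tool_rot: [3.136, -0.176, -0.005]
contact_force: [0.5, -0.5, -2.7]
opening: 0.0114
grip_force: 59.0
```

Request:
play_rows:
  series:
    - [0,[0,-0.9,0],[0,0,0]]
    - [0,[0,-0.9,0],[0,0,0]]
    - [0,[0,-0.5,0],[0,0,0]]
    - [0,[0,-0.28,0],[0,0,0]]
    - [0,[0,0,0],[0,0,0]]
    - [0,[0,0,0],[0,0,0]]

```text
t: 14.7
tool_pos: [0.4719, 0.296, 0.2543]
tool_rot: [3.136, -0.177, -0.001]
contact_force: [0.0, 0.2, -3.0]
opening: 0.0113
grip_force: 59.3
```

```bash
python3 - <<'E'
from h import *
tell(.4768,.2965,.12,-6.4)
E
```

```text
t 14.7 p [0.4719 0.296  0.2543] yaw -6.47 tilt 0.07 open 0.0113 F [ 0.   0.2 -3. ] q [ 0.43 -0.12  1.74 -0.    1.52  2.11]
shift units [ 0.1  -0.02  2.69]
az units -0.01
```

Request:
play_rows:
  series:
    - [0,[0.1,-0.02,0.5],[0,0,0]]
    - [0,[0,0,0.8],[0,0,0]]
    - [0,[0,0,0.7],[0,0,0]]
    - [0,[0,0,0.4],[0,0,0]]
    - [0,[0,0,0.3],[0,0,0]]
    - [0,[0,0,0],[0,0,0]]

```text
t: 15.45
tool_pos: [0.4769, 0.297, 0.1193]
tool_rot: [3.136, -0.176, -0.002]
contact_force: [-0.4, -0.5, -2.9]
opening: 0.0113
grip_force: 59.1
```

Request:
play_rows:
  series:
    - [0,[0,0,0.2],[0,0,0]]
    - [0,[0,0,0.18],[0,0,0]]
    - [0,[0,0,0.06],[0,0,0]]
    - [0,[0,0,0],[0,0,0]]

```text
t: 15.95
tool_pos: [0.477, 0.2974, 0.0976]
tool_rot: [3.137, -0.176, -0.0]
contact_force: [0.1, 0.2, -2.0]
opening: 0.0113
grip_force: 59.4
```

```bash
python3 - <<'E'
from h import *
tell(.4768,.2965,.097,-6.4)
E
```

```text
t 15.95 p [0.477  0.2974 0.0976] yaw -6.41 tilt 0.02 open 0.0113 F [ 0.1  0.2 -2. ] q [0.43 0.03 1.87 0.   1.24 2.11]
shift units [-0.    0.02  0.01]
az units -0.0
```

Essentially down; release and go to green.

Request:
play_rows:
  series:
    - [0.3,[0,0,0.02],[0,0,0]]
    - [0.45,[0,0,0],[0,0,0]]
    - [0.45,[0,0,0],[0,0,0]]
    - [0.45,[0,0,-0.3],[0,0,0]]
    - [0.45,[0,0,-0.8],[0,0,0]]
    - [0.45,[0,0,-0.9],[0,0,0]]
    - [0.45,[0,0,-0.9],[0,0,0]]
    - [0.45,[0,0,-0.3],[0,0,0]]

```text
t: 16.95
tool_pos: [0.4787, 0.2981, 0.2622]
tool_rot: [-3.133, 0.176, -0.011]
contact_force: [0.3, -0.4, 0.0]
opening: 0.0383
grip_force: 0.0
```

```bash
python3 - <<'E'
from h import *
tell(.4545,-.239,.255,-7)
E
```

```text
t 16.95 p [0.4787 0.2981 0.2622] yaw -6.42 tilt 0.45 open 0.0383 F [ 0.3 -0.4  0. ] q [ 0.42 -0.11  1.73 -0.    1.52  2.11]
shift units [ 0.72 10.73  0.11]
az units 0.07
```

Request:
play_rows:
  series:
    - [0.45,[0.11,0.5,0],[0,0,0.07]]
    - [0.45,[0.11,0.9,0],[0,0,0]]
    - [0.45,[0.11,0.9,0],[0,0,0]]
    - [0.45,[0.11,0.9,0],[0,0,0]]
    - [0.45,[0.11,0.9,0],[0,0,0]]
    - [0.45,[0.11,0.9,0],[0,0,0]]
    - [0.45,[0.11,0.9,0],[0,0,0]]
    - [0.45,[0.11,0.9,0],[0,0,0]]

```text
t: 17.95
tool_pos: [0.479, -0.0468, 0.2561]
tool_rot: [-3.135, 0.191, 0.002]
contact_force: [0.9, -0.0, -0.2]
opening: 0.0384
grip_force: 0.0
```

Request:
play_rows:
  series:
    - [0.45,[0,0.9,0],[0,0,0]]
    - [0.45,[0,0.9,0],[0,0,0]]
    - [0.45,[0,0.9,0],[0,0,0]]
    - [0.45,[0,0.8,0],[0,0,0]]
    - [0.45,[0,0.45,0],[0,0,0]]
    - [0.45,[0,0,0],[0,0,0]]
    - [0.45,[0,0,0],[0,0,0]]

```text
t: 18.82
tool_pos: [0.4555, -0.2408, 0.2562]
tool_rot: [-3.135, 0.191, 0.001]
contact_force: [-0.5, -0.1, 0.2]
opening: 0.0385
grip_force: 0.0
```

```bash
python3 - <<'E'
from h import *
tell(.4545,-.239,.094,-7)
E
```

```text
t 18.82 p [ 0.4555 -0.2408  0.2562] yaw -6.97 tilt 0.07 open 0.0385 F [-0.5 -0.1  0.2] q [-0.63 -0.23  1.83  0.    1.54  1.06]
shift units [-0.02 -0.03  3.25]
az units 0.0
```

Request:
play_rows:
  series:
    - [0.45,[-0.02,-0.03,0.5],[0,0,0]]
    - [0.45,[0,0,0.9],[0,0,0]]
    - [0.45,[0,0,0.9],[0,0,0]]
    - [0.45,[0,0,0.6],[0,0,0]]
    - [0.45,[0,0,0.34],[0,0,0]]
    - [0.45,[0,0,0],[0,0,0]]

```text
t: 19.58
tool_pos: [0.4545, -0.2389, 0.0939]
tool_rot: [-3.135, 0.19, 0.003]
contact_force: [0.0, 0.4, 0.7]
opening: 0.0384
grip_force: 0.0
```

Request:
play_rows:
  series:
    - [0.2,[0,0,0],[0,0,0]]
    - [0.15,[0,0,0],[0,0,0]]
    - [0,[0,0,0],[0,0,0]]
    - [0,[0,0,0],[0,0,0]]
    - [0,[0,0,0],[0,0,0]]

```text
t: 20.2
tool_pos: [0.4559, -0.2407, 0.0966]
tool_rot: [3.134, -0.191, 0.004]
contact_force: [0.3, 0.6, 6.2]
opening: 0.0111
grip_force: 59.2
```

Request:
play_rows:
  series:
    - [0,[0,0,-0.3],[0,0,0]]
    - [0,[0,0,-0.6],[0,0,0]]
    - [0,[0,0,-0.7],[0,0,0]]
    - [0,[0,0,-0.7],[0,0,0]]
    - [0,[0,0,-0.6],[0,0,0]]
    - [0,[0,0,-0.3],[0,0,0]]
    - [0,[0,0,0],[0,0,0]]

```text
t: 21.08
tool_pos: [0.4551, -0.24, 0.2556]
tool_rot: [3.135, -0.191, 0.002]
contact_force: [-0.3, 0.5, -2.1]
opening: 0.0114
grip_force: 58.7
```

```bash
python3 - <<'E'
from h import *
tell(.4565,.1005,.25,-6.4)
s=grab("side"); crop(s,"side6.png",190,80,340,280,3)
E
```

```text
t 21.07 p [ 0.4551 -0.24    0.2556] yaw -6.98 tilt 0.09 open 0.0114 F [-0.3  0.5 -2.1] q [-0.63 -0.23  1.84  0.    1.53  1.06]
shift units [-0.8  -6.76  0.11]
az units -0.07
```

View pics/side6.png

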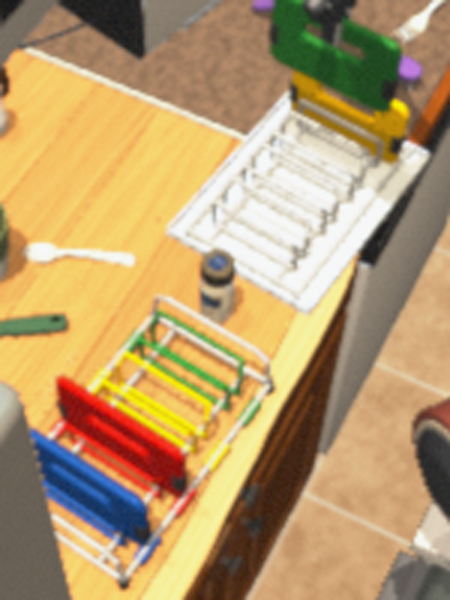

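Red and blue both stand in their slots, green is held upright. Carry green.

Request:
play_rows:
  series:
    - [0,[-0.09,-0.5,0],[0,0,-0.07]]
    - [0,[-0.09,-0.9,0],[0,0,0]]
    - [0,[-0.09,-0.9,0],[0,0,0]]
    - [0,[-0.09,-0.9,0],[0,0,0]]
    - [0,[-0.09,-0.9,0],[0,0,0]]
    - [0,[-0.09,-0.9,0],[0,0,0]]
    - [0,[-0.09,-0.9,0],[0,0,0]]
    - [0,[-0.09,-0.6,0],[0,0,0]]

```text
t: 22.12
tool_pos: [0.4545, 0.0889, 0.2524]
tool_rot: [3.137, -0.174, -0.006]
contact_force: [0.3, -0.4, -2.7]
opening: 0.0111
grip_force: 58.9
```

Request:
play_rows:
  series:
    - [0,[0,-0.26,0],[0,0,0]]
    - [0,[0,0,0],[0,0,0]]
    - [0,[0,0,0],[0,0,0]]

```text
t: 22.5
tool_pos: [0.4571, 0.0991, 0.2542]
tool_rot: [3.136, -0.178, -0.001]
contact_force: [0.3, -0.0, -1.5]
opening: 0.0112
grip_force: 59.0
```

```bash
python3 - <<'E'
from h import *
tell(.456,.1005,.12,-6.4)
E
```

```text
t 22.5 p [0.4571 0.0991 0.2542] yaw -6.49 tilt 0.06 open 0.0112 F [ 0.3 -0.  -1.5] q [ 0.05 -0.35  1.94 -0.    1.56  1.74]
shift units [-0.02 -0.03  2.68]
az units -0.01
```

Request:
play_rows:
  series:
    - [0,[0,-0.03,0.5],[0,0,0]]
    - [0,[0,0,0.8],[0,0,0]]
    - [0,[0,0,0.7],[0,0,0]]
    - [0,[0,0,0.4],[0,0,0]]
    - [0,[0,0,0.3],[0,0,0]]
    - [0,[0,0,0],[0,0,0]]

```text
t: 23.25
tool_pos: [0.4567, 0.1009, 0.1188]
tool_rot: [3.136, -0.178, -0.004]
contact_force: [0.2, -0.6, -1.4]
opening: 0.0113
grip_force: 59.0
```

Request:
play_rows:
  series:
    - [0,[0,0,0.2],[0,0,0]]
    - [0,[0,0,0.18],[0,0,0]]
    - [0,[0,0,0.08],[0,0,0]]
    - [0,[0,0,0],[0,0,0]]

```text
t: 23.75
tool_pos: [0.4576, 0.1016, 0.097]
tool_rot: [-3.137, 0.176, -0.001]
contact_force: [1.0, -0.3, -1.7]
opening: 0.0109
grip_force: 59.1
```

Request:
play_rows:
  series:
    - [0.3,[0,0,0.02],[0,0,0]]
    - [0.45,[0,0,0],[0,0,0]]
    - [0.45,[0,0,0],[0,0,0]]
    - [0.45,[0,0,-0.3],[0,0,0]]
    - [0.45,[0,0,-0.8],[0,0,0]]
    - [0.45,[0,0,-0.9],[0,0,0]]
    - [0.45,[0,0,-0.9],[0,0,0]]
    - [0.45,[0,0,-0.3],[0,0,0]]

```text
t: 24.75
tool_pos: [0.4589, 0.1016, 0.2608]
tool_rot: [-3.136, 0.176, -0.012]
contact_force: [0.4, -0.4, -0.2]
opening: 0.038
grip_force: 0.0
```

```bash
python3 - <<'E'
from h import *
tell(.4465,-.305,.255,-7)
E
```

```text
t 24.75 p [0.4589 0.1016 0.2608] yaw -6.42 tilt 0.42 open 0.038 F [ 0.4 -0.4 -0.2] q [ 0.06 -0.35  1.93  0.    1.56  1.74]
shift units [0.66 8.11 0.11]
az units 0.07
```

Request:
play_rows:
  series:
    - [0.45,[0.09,0.5,0],[0,0,0.07]]
    - [0.45,[0.09,0.9,0],[0,0,0]]
    - [0.45,[0.09,0.9,0],[0,0,0]]
    - [0.45,[0.09,0.9,0],[0,0,0]]
    - [0.45,[0.09,0.9,0],[0,0,0]]
    - [0.45,[0.09,0.9,0],[0,0,0]]
    - [0.45,[0.09,0.9,0],[0,0,0]]
    - [0.45,[0.09,0.9,0],[0,0,0]]

```text
t: 25.75
tool_pos: [0.4514, -0.2416, 0.2552]
tool_rot: [-3.135, 0.192, 0.001]
contact_force: [-0.3, -0.2, 0.4]
opening: 0.0386
grip_force: 0.0
```

Request:
play_rows:
  series:
    - [0.45,[0,0.8,0],[0,0,0]]
    - [0.45,[0,0.5,0],[0,0,0]]
    - [0.45,[0,0,0],[0,0,0]]
    - [0.45,[0,0,0],[0,0,0]]

```text
t: 26.25
tool_pos: [0.444, -0.3041, 0.2553]
tool_rot: [-3.135, 0.191, 0.001]
contact_force: [0.1, 0.6, 0.1]
opening: 0.0387
grip_force: 0.0
```

```bash
python3 - <<'E'
from h import *
tell(.4465,-.305,.094,-7)
E
```

```text
t 26.25 p [ 0.444  -0.3041  0.2553] yaw -6.97 tilt 0.07 open 0.0387 F [0.1 0.6 0.1] q [-0.74 -0.17  1.79  0.    1.53  0.95]
shift units [0.05 0.02 3.23]
az units 0.0
```

Request:
play_rows:
  series:
    - [0.45,[0.05,0.02,0.5],[0,0,0]]
    - [0.45,[0,0,0.9],[0,0,0]]
    - [0.45,[0,0,0.9],[0,0,0]]
    - [0.45,[0,0,0.6],[0,0,0]]
    - [0.45,[0,0,0.33],[0,0,0]]
    - [0.45,[0,0,0],[0,0,0]]

```text
t: 27.0
tool_pos: [0.4462, -0.305, 0.0934]
tool_rot: [-3.134, 0.19, 0.003]
contact_force: [-0.3, -0.6, 0.7]
opening: 0.0388
grip_force: 0.0
```

Request:
play_rows:
  series:
    - [0.2,[0,0,0],[0,0,0]]
    - [0.15,[0,0,0],[0,0,0]]
    - [0,[0,0,0],[0,0,0]]
    - [0,[0,0,0],[0,0,0]]
    - [0,[0,0,0],[0,0,0]]

```text
t: 27.62
tool_pos: [0.4474, -0.3069, 0.0961]
tool_rot: [3.134, -0.191, 0.004]
contact_force: [-0.8, 2.1, 6.5]
opening: 0.0112
grip_force: 59.0
```

Request:
play_rows:
  series:
    - [0,[0,0,-0.3],[0,0,0]]
    - [0,[0,0,-0.6],[0,0,0]]
    - [0,[0,0,-0.7],[0,0,0]]
    - [0,[0,0,-0.7],[0,0,0]]
    - [0,[0,0,-0.6],[0,0,0]]
    - [0,[0,0,-0.3],[0,0,0]]
    - [0,[0,0,0],[0,0,0]]

```text
t: 28.5
tool_pos: [0.4467, -0.3064, 0.2552]
tool_rot: [3.135, -0.191, 0.002]
contact_force: [-0.1, 0.2, -3.4]
opening: 0.0117
grip_force: 58.7
```

```bash
python3 - <<'E'
from h import *
tell(.4635,.166,.25,-6.4)
E
```

```text
t 28.5 p [ 0.4467 -0.3064  0.2552] yaw -6.98 tilt 0.1 open 0.0117 F [-0.1  0.2 -3.4] q [-0.74 -0.16  1.78 -0.    1.52  0.95]
shift units [-0.81 -9.42  0.09]
az units -0.07
```

Request:
play_rows:
  series:
    - [0,[-0.1,-0.5,0],[0,0,-0.07]]
    - [0,[-0.1,-0.9,0],[0,0,0]]
    - [0,[-0.1,-0.9,0],[0,0,0]]
    - [0,[-0.1,-0.9,0],[0,0,0]]
    - [0,[-0.1,-0.9,0],[0,0,0]]
    - [0,[-0.1,-0.9,0],[0,0,0]]
    - [0,[-0.1,-0.9,0],[0,0,0]]
    - [0,[-0.1,-0.9,0],[0,0,0]]

```text
t: 29.5
tool_pos: [0.4438, 0.0377, 0.252]
tool_rot: [-3.137, 0.176, 0.005]
contact_force: [-0.1, -0.1, -1.8]
opening: 0.0112
grip_force: 58.9
```

Request:
play_rows:
  series:
    - [0,[0,-0.9,0],[0,0,0]]
    - [0,[0,-0.9,0],[0,0,0]]
    - [0,[0,-0.5,0],[0,0,0]]
    - [0,[0,-0.32,0],[0,0,0]]
    - [0,[0,0,0],[0,0,0]]
    - [0,[0,0,0],[0,0,0]]

```text
t: 30.25
tool_pos: [0.4595, 0.1656, 0.2538]
tool_rot: [3.136, -0.177, -0.001]
contact_force: [-0.6, -0.9, -2.2]
opening: 0.0108
grip_force: 59.0
```

```bash
python3 - <<'E'
from h import *
tell(.4635,.166,.12,-6.4)
s=grab("side"); crop(s,"side7.png",180,100,330,280,3.3)
E
```

```text
t 30.25 p [0.4595 0.1656 0.2538] yaw -6.47 tilt 0.07 open 0.0108 F [-0.6 -0.9 -2.2] q [ 0.19 -0.29  1.89 -0.    1.54  1.88]
shift units [ 0.08 -0.02  2.68]
az units -0.01
```

View pics/side7.png

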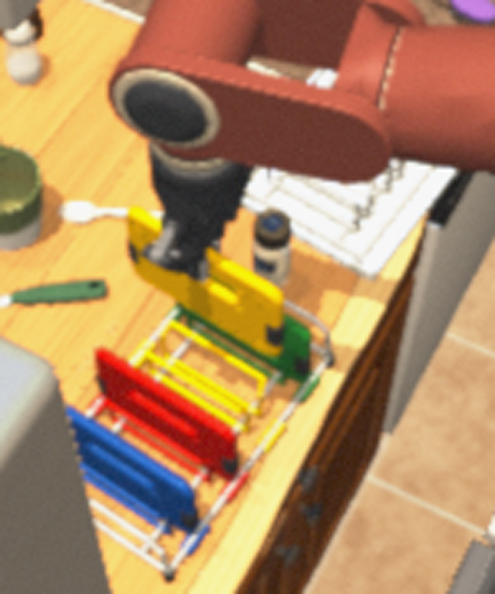

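Yellow hangs above the free yellow slot between red and green; lower it.

Request:
play_rows:
  series:
    - [0,[0.08,-0.02,0.5],[0,0,0]]
    - [0,[0,0,0.8],[0,0,0]]
    - [0,[0,0,0.7],[0,0,0]]
    - [0,[0,0,0.4],[0,0,0]]
    - [0,[0,0,0.3],[0,0,0]]
    - [0,[0,0,0],[0,0,0]]

```text
t: 31.05
tool_pos: [0.4631, 0.1663, 0.1183]
tool_rot: [3.136, -0.177, -0.003]
contact_force: [0.1, 0.1, -2.0]
opening: 0.0113
grip_force: 59.0
```

Request:
play_rows:
  series:
    - [0,[0,0,0.2],[0,0,0]]
    - [0,[0,0,0.18],[0,0,0]]
    - [0,[0,0,0.08],[0,0,0]]
    - [0,[0,0,0],[0,0,0]]

```text
t: 31.55
tool_pos: [0.4639, 0.1671, 0.0965]
tool_rot: [-3.137, 0.176, -0.001]
contact_force: [0.0, -0.9, -1.8]
opening: 0.0113
grip_force: 59.1
```

Request:
play_rows:
  series:
    - [0.3,[0,0,0.02],[0,0,0]]
    - [0.45,[0,0,0],[0,0,0]]
    - [0.45,[0,0,0],[0,0,0]]
    - [0.45,[0,0,-0.3],[0,0,0]]
    - [0.45,[0,0,-0.8],[0,0,0]]
    - [0.45,[0,0,-0.9],[0,0,0]]
    - [0.45,[0,0,-0.9],[0,0,0]]
    - [0.45,[0,0,-0.3],[0,0,0]]

```text
t: 32.55
tool_pos: [0.4653, 0.1673, 0.2603]
tool_rot: [-3.135, 0.176, -0.011]
contact_force: [-0.3, -0.0, -0.4]
opening: 0.0382
grip_force: 0.0
```

Request:
play_rows:
  series:
    - [0.45,[0,0.6,0],[0,0,0]]
    - [0.45,[0,0.9,0],[0,0,0]]
    - [0.45,[0,0.9,0],[0,0,0]]
    - [0.45,[0,0.9,0],[0,0,0]]
    - [0.45,[0,0.9,0],[0,0,0]]
    - [0.45,[0,0.9,0],[0,0,0]]
    - [0.45,[0,0.9,0],[0,0,0]]
    - [0.45,[0,0.9,0],[0,0,0]]

```text
t: 33.55
tool_pos: [0.4244, -0.1771, 0.2546]
tool_rot: [-3.136, 0.176, 0.001]
contact_force: [-0.1, 0.3, -1.1]
opening: 0.0381
grip_force: 0.0
```

```bash
python3 - <<'E'
from h import *
tell()
s=grab("side"); t=grab("top")
a=cv2.resize(s["color"][160:280,180:300],(480,480),interpolation=2);b=cv2.resize(t["color"][145:225,155:280],(800,512),interpolation=2)[:, :]
u=np.array([.9937,-.1115]);v=np.array([.1115,.9937])
b=cv2.resize(b,(800,512))
for n,c in dict(blue=(.4772,.2969),red=(.4699,.2313),yellow=(.4625,.1657),green=(.4552,.1001)).items():
    P=[[*(np.array(c)+k*.0825*u-.006*v),.13] for k in(1,-1)];P2=[[*(np.array(c)+k*.0825*u+.006*v),.13] for k in(1,-1)]
    print(n,"side",((proj(s,P2)-[180,160])*4).round(0).tolist(),"top L",((proj(t,P2)-[155,145])*6.4).round(0).tolist(),"R",((proj(t,P)-[155,145])*6.4).round(0).tolist())
cv2.imwrite("pics/s8.png",a);cv2.imwrite("pics/t8.png",b)
E
```

```text
t 33.55 p [ 0.4244 -0.1771  0.2546] yaw -6.43 tilt 0.07 open 0.0381 F [-0.1  0.3 -1.1] q [-0.56 -0.37  1.95  0.    1.56  1.13]
blue side [[52.0, 244.0], [228.0, 359.0]] top L [[127.0, 77.0], [87.0, 412.0]] R [[151.0, 80.0], [111.0, 414.0]]
red side [[106.0, 181.0], [279.0, 291.0]] top L [[260.0, 91.0], [221.0, 426.0]] R [[284.0, 93.0], [246.0, 429.0]]
yellow side [[157.0, 122.0], [328.0, 227.0]] top L [[394.0, 105.0], [356.0, 440.0]] R [[418.0, 107.0], [381.0, 443.0]]
green side [[206.0, 66.0], [375.0, 165.0]] top L [[528.0, 118.0], [491.0, 455.0]] R [[552.0, 121.0], [516.0, 457.0]]
```

View pics/s8.png

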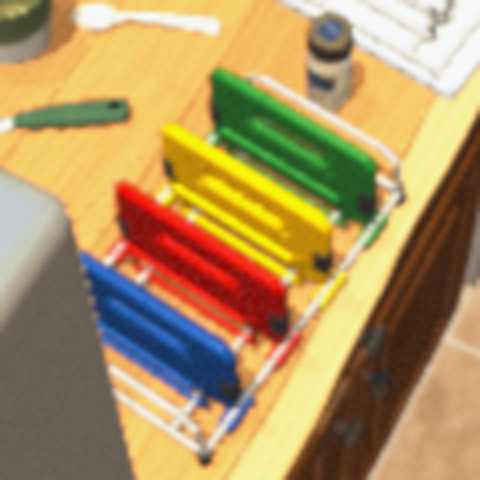

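View pics/t8.png

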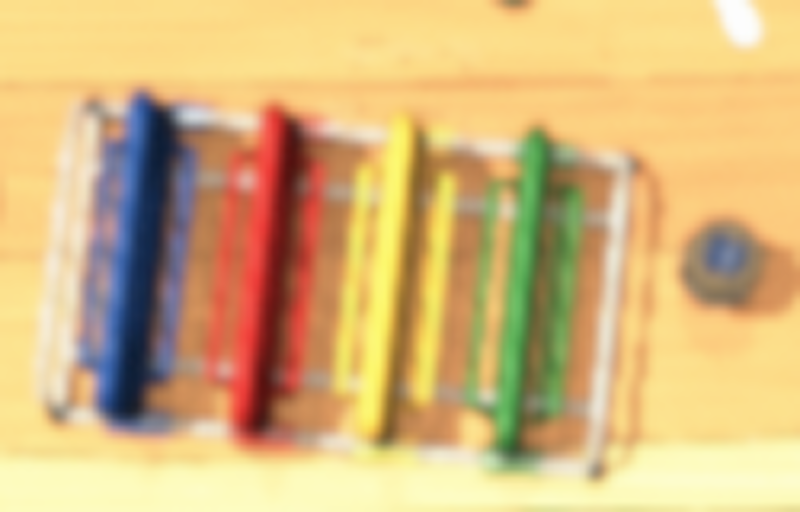

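All four boards stand in their own guides. Their top edges lie within about 1–2 px (roughly 5 mm) of the expected home positions in both views. The jar is still at pixel (267,184), as at the start, and the gripper is clear.

```bash
python3 -c "
from station import ctrl
print(ctrl.finish_job())"
```

```text
the job is handed in; nothing more can be done
None
```

All four boards stand upright in the slots of their own colour in the storage rack; the jar and cup were left alone, and I handed the job in at about 34 s of the 99 s, with no verdict returned.

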